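Slide the amplifier module home in the test nest and lock it

TASK

The grey amplifier box goes on test: push it across the bench, keeping it flat on the bench top and with its two gold connectors leading, into the channel of the aluminium test nest until it is fully home against the stop plate. Push it in gently, because the connectors plug in at the end. Then swing the nest's red-knobbed retaining lever fully closed behind the box, and leave the teal box, the hand-held meter and the heat sink where they are.

Things in the scene. Friction and masses are not known exactly. Their poses are not given: they have to be found in the camera images.
- amp_box: The unit to load: light grey die-cast box, loose, body 60 wide (its x) x 110 long (y) x 33 high, 0.35 kg. Two gold connectors stick out 14 mm from the -y end, which goes into the nest first; they enter the nest's jacks freely. Origin on its underside, on the long centre line, 48 mm behind the -y end face and 62 mm from the plain +y end face; z = 0 when flat on the bench.
- amp_front (a point): Centre of the box's connector end face (the body's face, without the connectors), 16 mm above its underside.
- amp_rear (a point): Centre of the box's plain rear end face, where it is pushed home, 16 mm above its underside.
- nest: Aluminium test nest, fixed. The box slides in along the nest's +x. Origin on the bench, at the centre of the stop plate's face. Rails 36 mm high from x = -88 mm to 0, 64 mm apart inside, the bench is the floor; dark lips on top overhang the box's edges by 6 mm at height 36 to 40 mm, so it goes in only by sliding. All lies within x -140..40, y -75..66 mm, height 52 mm, save the open lever.
- nest_stop (a point): Centre of the face of the stop plate (132 wide x 52 high, with two jacks), 16 mm above the bench: amp_front meets it when the box is home.
- nest_mouth (a point): Point on the channel's centre line 110 mm before the stop, 16 mm above the bench: amp_rear meets it when the box is home, so the box's rear end stands 22 mm out of the rails. Lead-in plates 11 mm high flare from 64 mm apart at nest x = -88 mm to about 82 mm apart at x = -109 mm.
- lever (a joint): Retaining lever: dark steel arm, 14 mm wide, 13 to 22 mm above the bench, on an upright pin beside the mouth. 0 rad: closed, the arm lies across the mouth along the nest's +y, its face 2 mm behind a box that is home. Positive opens it, counter-clockwise from above, away from the mouth, up to 2.6 rad. Stiff (about 1 N at the knob); it stays where it is left.
- lever_hinge (a point): The lever's pivot axis, at nest x = -119, y = -50 mm, 13 mm above the bench.
- lever_knob (a point): Centre of the lever's red upright knob, 20 mm diameter, from 39 to 75 mm above the bench, 50 mm from the pivot axis; this point is 57 mm above the bench. The knob revolves freely on its stem, so a grip on it need not turn with the lever.
- bias_box: Teal die-cast box, 50 x 104 x 31 mm: a bystander, origin on its underside.
- meter: Yellow and black hand-held meter lying on its back, 149 (its x) x 69 x 60 mm with its knobs: a bystander, origin on its underside.
- heatsink: Black finned heat sink, 50 x 60 x 30 mm: a bystander, origin on its underside.
Mind the look-alikes: they are no part of the job. Leave any orange look-alike of the amp_box alone.

How it is judged:
By the outcome, as a careful person would: the job done as asked, in the order asked, and still so for the second after the job is handed in, with the robot touching nothing.
It also fails if it takes over 72 s, if anything falls off the work surface, if the arm or the gripper's body presses on something with over 40 N, if the wrist force passes 120 N, or if a joint passes its speed limit or range.

ROBOT

A 6-joint arm with a two-finger parallel gripper is mounted at the origin on a cart in front of the work surface, level with it; the furniture and walls round the work are solid. World frame = base frame: x ahead of the robot, y to its left, z up, the work surface at z = 0. Lengths are in m, angles in rad, forces in N, time in s.
With the tool pointing down it reaches from about 0.275 to 0.975 m from the base axis. Payload 8.4 kg.
Tool frame: the origin (TCP) lies between the finger pads; the fingertips stand ctrl.tip_reach ahead of it and the grasp point (between the pads) lies 11 mm behind it (ctrl.tip_reach is the distance from the TCP to the fingertips, in m); z points along the fingers, y is the line along which they close (so a half turn about z gives the same grasp; the last joint's range is limited). The gripper opens to 92 mm and grips with 3 to 60 N. Pads are 20 mm wide; open, the fingers measure 128 mm over their backs; the gripper's body (75 mm by 189 mm) begins 69 mm behind the grasp point.
Start: joints at [-1.203, 0.353, 1.633, -0, 1.155, -0.002], TCP at [0.226, -0.583, 0.186] pointing down, gripper open.
Joint ranges: [-2.63, 2.63], [-0.92, 2.1], [0.06, 2.66], [-1.3, 4.44], [0, 2.69], [-3.02, 3.02]. Speed limits (rad/s): [2.22, 2.22, 2.79, 3.14, 3.14, 3.14].

INTERFACE

Orientations are given as a unit quaternion [x, y, z, w].
In Python, from bench import ctrl gives the robot as it stands. The module is installed in compiled form; this text tells all that it offers.
- The arm moves only by the shell command python3 -m inch 'ROWS' [FORCE]. ROWS is JSON, a list of rows, each a list of 5 numbers: the shift along the tool's x, y, z in m, then the turn about the tool's z in degrees, then the finger opening in m, from 0 to 0.0919. A call has 1 to 8 rows; each row shifts and turns the commanded pose from where the row before left it, along the tool's axes as they then stand; what a row does not reach is not made up. A row lasts 1/10 s, in which the tool goes at most 50 mm and 8.59 degrees, less where a joint would pass 70% of its speed; a pose out of reach is approached as far as the arm can. A call with a gripper value outside its range is refused whole. The fingers move at their own pace and stop on an object; FORCE is the grip in N (left out, the last holds). Time passes only in rows, so rows that do not move let the fingers close. It gives the time, the measured TCP pose, the force, the opening and the grip force at its end, in the units of the state.
- ctrl.get_state(): the state, without advancing time (a new reading comes with each control period).
- ctrl.capture(name): name is "side" or "top" or "wrist"; returns the picture (480x640x3 uint8, red, green, blue); there is no depth.
- ctrl.camera_params(name): a dict with "fov_y" (degrees; the focal length in pixels is half the picture's height over the tangent of half this angle, whatever the lens; pixels are square), "cx", "cy" (the principal point, pixels), "rvec" (rotation vector, rad) and "tvec" (3), from world to camera coordinates, as OpenCV has them; the wrist camera has in their place "tool_from_camera" (4x4, takes a point from camera to tool coordinates, whose origin is the TCP and whose axes are the flange's). Camera axes: x right, y down, z forward; pixel columns grow to the right and rows downward; lengths in m; the calibration is good to about 2 mm. A picture is of the moment at which its call begins: read the wrist's pose just before it. camera_params takes no time and is no camera call.
- ctrl.close_job(): hands the job in; it is judged then, once.
The state is a dict: "clock": time; "joint_positions": joint angles; "joint_velocities": joint speeds; "joint_efforts": joint torques, N m; "position": TCP position; "tool_rot": TCP orientation; "wrist_force": force on the tool from outside, world axes, zero at the start; "wrist_torque": the same for the moment, N m; "width": finger opening in m; "grasp_force": force on a finger pad.
Only numpy, scipy, OpenCV 4.12 (cv2) and the standard library are available. Lean on these libraries where they do the work, as an engineer would, in place of code of your own. Each camera call takes 0.05 s, during which the arm holds its last target. There are 200 camera calls.

## Working session

There is one attempt and no reset: what is moved stays moved. The work goes in short steps, Python scripts to look and compute and a shell command to move; the robot and the scene stay as the last step left them, time stands still between calls to the robot, and variables do not carry over. Pictures are saved under pics/ and viewed, at most 10 in all, crops included, and the job is handed in when it is done.

```bash
mkdir -p pics
cat > h.py <<'E'
import numpy as np, cv2
from bench import ctrl
from scipy.spatial.transform import Rotation as R
def cam(n):
    p=ctrl.camera_params(n); f=240/np.tan(np.radians(p["fov_y"])/2)
    K=np.array([[f,0,p["cx"]],[0,f,p["cy"]],[0,0,1]])
    if n=="wrist":
        s=ctrl.get_state(); T=np.eye(4)
        T[:3,:3]=R.from_quat(s["tool_rot"]).as_matrix(); T[:3,3]=s["position"]
        T=T@np.array(p["tool_from_camera"])
        return K,T[:3,:3],T[:3,3]
    Rm=R.from_rotvec(np.ravel(p["rvec"])).as_matrix(); t=np.ravel(p["tvec"])
    return K,Rm.T,-Rm.T@t
def ray(c,uv,z):
    K,Rw,o=c; d=(np.c_[np.atleast_2d(uv),np.ones(len(np.atleast_2d(uv)))]@np.linalg.inv(K).T)@Rw.T
    return o+d*((z-o[2])/d[:,2])[:,None]
def proj(c,P):
    K,Rw,o=c; q=(np.atleast_2d(P)-o)@Rw@K.T; return q[:,:2]/q[:,2:]
def save(n,f):
    im=ctrl.capture(n); cv2.imwrite(f"pics/{f}.png",im[...,::-1]); return im
E
python3 - <<'E'
from h import *
for n in("top","side"): save(n,n+"0"); K,r,o=cam(n); print(n,K[0,0],o,r[:,2], {k:v for k,v in ctrl.camera_params(n).items() if k not in("rvec","tvec")})
print(ctrl.get_state()["tool_rot"],ctrl.tip_reach)
E
```

```text
top 603.4576536354643 [ 0.31978193 -0.04974432  1.78590902] [ 0.0952349  -0.00727155 -0.99542827] {'fov_y': 43.37623347337112, 'cx': 317.40654353324044, 'cy': 234.39122875832297}
side 510.45621415601846 [ 0.37548658 -1.49068059  0.62758355] [ 0.08559609  0.92981286 -0.35794044] {'fov_y': 50.3627836225329, 'cx': 319.40234692423167, 'cy': 250.27367007952296}
[ 9.82955424e-01  1.83843018e-01 -1.15467787e-04 -6.04823331e-04] 0.008
```

View pics/top0.png

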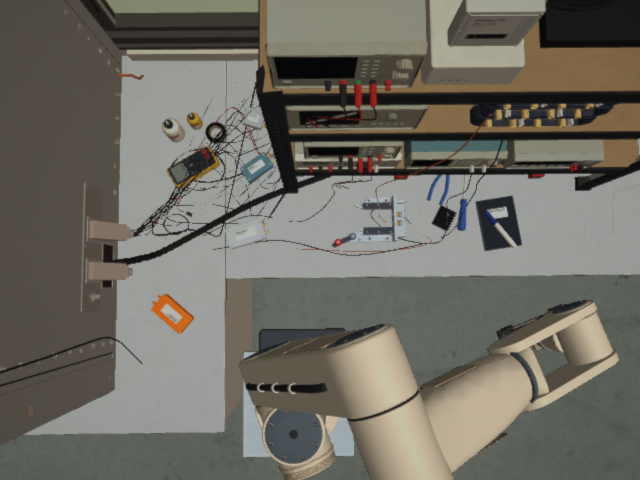

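View pics/side0.png

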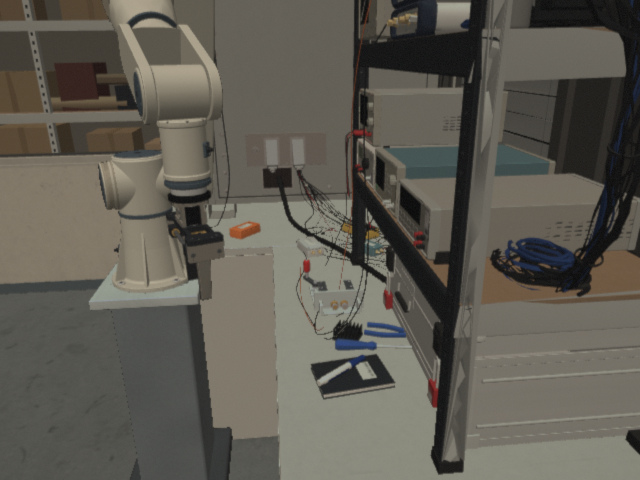

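The top view shows the nest at about (380,220) opening left, the lever with its red knob at (338,241), the grey box at (248,233), the teal box at (257,167), the meter at (192,167) and the heat sink at (444,217). The side view confirms this layout, with the rack behind the nest. I'll zoom in on the work area.

Run:
```python
from h import *
im=cv2.imread("pics/top0.png")[180:270,215:425]
cv2.imwrite("pics/c1.png",cv2.resize(im,(798,342),interpolation=cv2.INTER_CUBIC))
c=cam("top")
print(ray(c,[[248,233],[338,241],[400,220],[290,188],[225,278]],0.0))
```

```text
[[ 0.49679822  0.14340558  0.        ]
 [ 0.47032965 -0.12375987  0.        ]
 [ 0.53136854 -0.30955926  0.        ]
 [ 0.63097394  0.01783035  0.        ]
 [ 0.3640717   0.21111324  0.        ]]
```

View pics/c1.png

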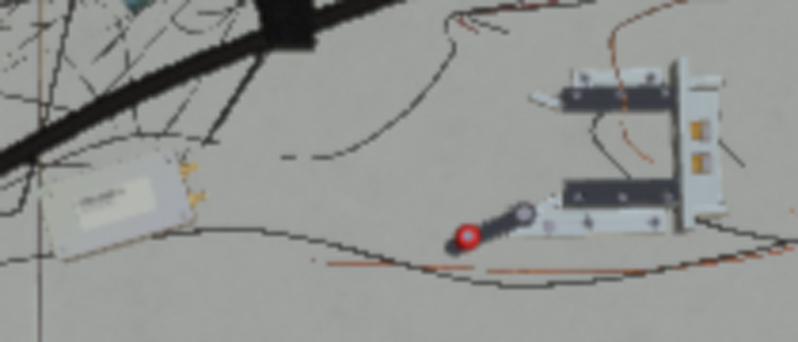

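The box's connectors face right, towards the nest; its rear corners are at crop (45,185) and (66,260). Next I'll get numbers for the box, nest, lever and rack clearance.

Run:
```python
from h import *
c=cam("top"); s=cam("side")
def cr(p): return (np.array(p)+0.5)/3.8-0.5+np.array([215,180])
box=ray(c,cr([[45,185],[66,260],[198,218],[178,150]]),0.033); print("box",box.round(4))
print("side front posts",ray(s,[[436,458],[463,470],[354,262],[364,266]],0).round(3))
print("post top view",ray(c,cr([[265,45],[312,45]]),0.0).round(3))
print("knob",ray(c,cr([[468,236]]),0.075).round(4),"hinge",ray(c,cr([[525,213]]),0.022).round(4))
print("lips",ray(c,cr([[562,88],[562,110],[680,108],[680,88],[563,181],[563,206],[680,181],[680,206]]),0.04).round(4))
print("stop top",ray(c,cr([[680,58],[680,230]]),0.052).round(4))
```

```text
box [[0.5079 0.2026 0.033 ]
 [0.45   0.1863 0.033 ]
 [0.4813 0.0852 0.033 ]
 [0.534  0.1005 0.033 ]]
side front posts [[ 0.625 -0.844  0.   ]
 [ 0.66  -0.874  0.   ]
 [ 0.626  0.02   0.   ]
 [ 0.652 -0.017  0.   ]]
post top view [[ 0.621  0.035  0.   ]
 [ 0.62  -0.002  0.   ]]
knob [[ 0.4619 -0.12    0.075 ]] hinge [[ 0.4837 -0.1665  0.022 ]]
lips [[ 0.5783 -0.1953  0.04  ]
 [ 0.5612 -0.195   0.04  ]
 [ 0.5619 -0.2858  0.04  ]
 [ 0.5775 -0.2861  0.04  ]
 [ 0.5064 -0.1948  0.04  ]
 [ 0.4871 -0.1945  0.04  ]
 [ 0.5055 -0.2845  0.04  ]
 [ 0.4863 -0.2841  0.04  ]]
stop top [[ 0.5989 -0.285   0.052 ]
 [ 0.4668 -0.2821  0.052 ]]
```

```bash
cat >> h.py <<'E'
def go(x,y,z,yaw):
    "shift in tool axes to world target; yaw = world angle (deg) of tool y"
    s=ctrl.get_state(); M=R.from_quat(s["tool_rot"]).as_matrix()
    now=np.degrees(np.arctan2(M[1,1],M[0,1])); d=M.T@(np.array([x,y,z])-s["position"])
    t=-(yaw-now); t=(t+90)%180-90
    print("t",round(s["clock"],2),"pos",np.round(s["position"],4),"yaw",round(now,2),"shift",d.round(4),"turn",round(t,2),"F",np.round(s["wrist_force"],1),"q6",round(s["joint_positions"][5],2),"w",round(s["width"],4))
E
python3 -c "
from h import *
go(.493,.144,.186,15.8)"
```

```text
t 0.1 pos [ 0.2257 -0.5823  0.1852] yaw -68.81 shift [ 5.117e-01 -5.806e-01 -1.000e-04] turn -84.61 F [-0.4 -0.4 -0.2] q6 -0.0 w 0.0924
```

```bash
python3 -m inch '[[0.032,-0.036,0,0,0.0919],[0.032,-0.036,0,0,0.0919],[0.032,-0.036,0,0,0.0919],[0.032,-0.036,0,0,0.0919],[0.032,-0.036,0,0,0.0919],[0.032,-0.036,0,0,0.0919],[0.032,-0.036,0,0,0.0919],[0.032,-0.036,0,0,0.0919]]'
python3 -m inch '[[0.032,-0.036,0,0,0.0919],[0.032,-0.036,0,0,0.0919],[0.032,-0.036,0,0,0.0919],[0.032,-0.036,0,0,0.0919],[0.032,-0.036,0,0,0.0919],[0.032,-0.036,0,0,0.0919],[0.032,-0.036,0,0,0.0919],[0.032,-0.036,0,0,0.0919]]'
python3 -m inch '[[0,0,0,-8.5,0.0919],[0,0,0,-8.5,0.0919],[0,0,0,-8.5,0.0919],[0,0,0,-8.5,0.0919],[0,0,0,-8.5,0.0919]]'
python3 -m inch '[[0,0,0,-8.5,0.0919],[0,0,0,-8.5,0.0919],[0,0,0,-8.5,0.0919],[0,0,0,-8.5,0.0919],[0,0,0,-8.1,0.0919],[0,0,0,0,0.0919]]'
python3 - <<'E'
from h import *
c=cam("wrist"); save("wrist","w1"); print(proj(c,[[.493,.144,.033],[.4794,.1944,.033],[.5077,.0929,.033]]))
go(.493,.144,.04,15.8)
E
```

```text
clock: 0.9
position: [0.3606, -0.2198, 0.1858]
tool_rot: [0.983, 0.184, 0.0, 0.0]
wrist_force: [0.7, 0.2, 0.3]
width: 0.0922
grasp_force: 0.0
clock: 1.7
position: [0.4952, 0.1415, 0.1856]
tool_rot: [0.983, 0.184, -0.0, 0.0]
wrist_force: [1.3, -0.5, 1.1]
width: 0.0919
grasp_force: 0.0
clock: 2.2
position: [0.4948, 0.1394, 0.1854]
tool_rot: [0.848, 0.53, -0.0, -0.0]
wrist_force: [-0.0, 0.2, -0.7]
width: 0.0916
grasp_force: 0.0
clock: 2.8
position: [0.4949, 0.1393, 0.1855]
tool_rot: [0.602, 0.798, -0.0, -0.0]
wrist_force: [-0.8, 0.3, -0.6]
width: 0.0916
grasp_force: 0.0
[[321.42985712 213.04556647]
 [322.22695331 159.38743118]
 [321.53042655 263.4902797 ]]
t 2.85 pos [0.4949 0.1393 0.1856] yaw 15.61 shift [ 0.005  -0.0005  0.1456] turn -0.19 F [ 0.7 -0.6  0.1] q6 -0.0 w 0.092
```

View pics/w1.png

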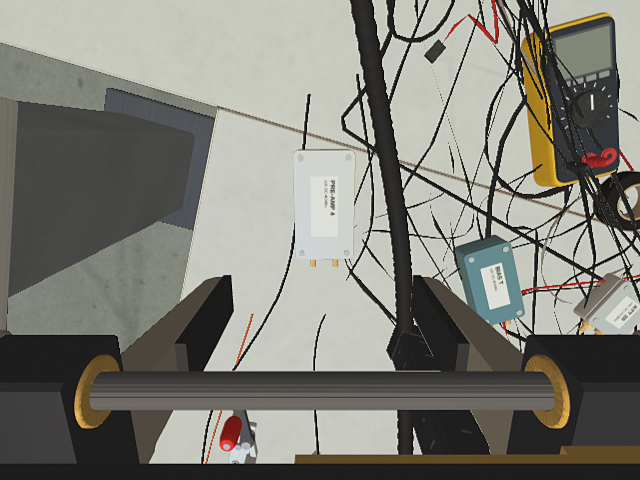

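The box spans columns 294–355 and rows 150–260, square to the tool, with its connectors at the bottom. The thick black cable runs at columns 360–410. The teal box is at (490,280) and the meter at (570,100).

Run:
```python
from h import *
c=cam("wrist")
b=ray(c,[[294,150],[354,150],[355,259.5],[296,259.5]],0.033);print(b.round(4), b.mean(0))
m=(b[2]+b[3]-b[0]-b[1])/2; print(np.degrees(np.arctan2(m[0],-m[1])),np.linalg.norm(m))
print("cable",ray(c,[[352,0],[365,90],[375,130],[384,180],[393,250],[395,330]],0.012).round(3))
print("teal",ray(c,[[456,243],[492,235],[523,312],[478,327]],0.031).round(3))
g=b.mean(0)-m*0.1; go(g[0],g[1],.018,15.8)
```

```text
[[0.4516 0.1957 0.033 ]
 [0.5064 0.211  0.033 ]
 [0.5396 0.1064 0.033 ]
 [0.481  0.0899 0.033 ]] [0.49463589 0.15073657 0.033     ]
16.55771395126972 0.10973617640081991
cable [[0.468 0.336 0.012]
 [0.502 0.267 0.012]
 [0.523 0.235 0.012]
 [0.547 0.191 0.012]
 [0.58  0.121 0.012]
 [0.614 0.03  0.012]]
teal [[0.634 0.151 0.031]
 [0.666 0.169 0.031]
 [0.733 0.097 0.031]
 [0.693 0.067 0.031]]
t 2.85 pos [0.4949 0.1393 0.1856] yaw 15.61 shift [0.0221 0.0027 0.1676] turn -0.19 F [ 0.7 -0.6  0.1] q6 -0.0 w 0.092
```

```bash
python3 -m inch '[[0.022,0.003,0.02,-1,0.08],[0,0,0.03,0,0.08],[0,0,0.03,0,0.08],[0,0,0.03,0,0.08],[0,0,0.03,0,0.08],[0,0,0.018,0,0.08],[0,0,0.01,0,0.08],[0,0,0,0,0.08]]'
python3 -m inch '[[0,0,0,0,0.05],[0,0,0,0,0.05],[0,0,0,0,0.05],[0,0,0,0,0.05],[0,0,0,0,0.05],[0,0,0,0,0.05],[0,0,0,0,0.05],[0,0,0,0,0.05]]' 10
python3 -c "
from h import *
go(.5335,.086,.018,0)"
```

```text
clock: 3.65
position: [0.4912, 0.1611, 0.0167]
tool_rot: [0.597, 0.802, -0.001, -0.001]
wrist_force: [-0.8, 0.4, 0.3]
width: 0.0801
grasp_force: 0.0
clock: 4.45
position: [0.492, 0.1613, 0.0178]
tool_rot: [0.596, 0.803, -0.0, -0.0]
wrist_force: [0.7, 0.2, -0.0]
width: 0.0501
grasp_force: 0.0
t 4.45 pos [0.492  0.1613 0.0178] yaw 16.78 shift [-0.0841  0.018  -0.0002] turn 16.78 F [ 0.7  0.2 -0. ] q6 0.02 w 0.0501
```

The fingers closed to 50 mm without contact, so I need to look.

Run:
```python
from h import *
a=save("wrist","w2"); b=save("top","t2")[180:290,200:400]
b=cv2.resize(b,(640,352)); cv2.imwrite("pics/c2.png",np.vstack([cv2.resize(a,(330,248)).repeat(1,1) if 0 else np.hstack([cv2.resize(a,(320,240)),cv2.resize(ctrl.capture("side")[180:330,220:420],(320,240))]),b])[...,::-1])
```

```text
(no output)
```

View pics/c2.png

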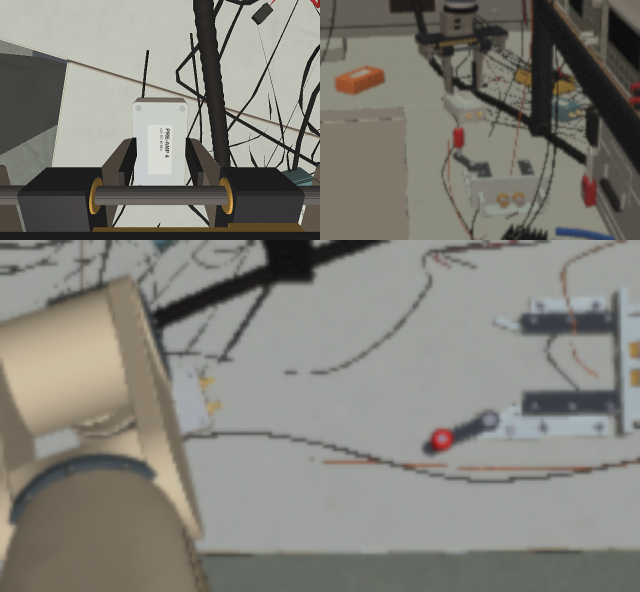

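The picture shows the box between the fingers, with both of them close to its sides. I'll close further and watch the readings.

```bash
python3 -m inch '[[0,0,0,0,0.045],[0,0,0,0,0.045],[0,0,0,0,0.045],[0,0,0,0,0.045]]' 10
python3 - <<'E'
from h import *
a=save("wrist","w3"); cv2.imwrite("pics/c3.png",a[150:480,120:520,::-1])
go(.5335,.086,.018,0)
E
```

```text
clock: 5.0
position: [0.492, 0.1613, 0.0178]
tool_rot: [0.596, 0.803, -0.0, -0.0]
wrist_force: [-0.6, 0.8, -1.0]
width: 0.0452
grasp_force: 0.0
t 5.05 pos [0.492  0.1613 0.0178] yaw 16.79 shift [-0.0841  0.018  -0.0002] turn 16.79 F [-0.3  0.1  0.3] q6 0.02 w 0.0448
```

View pics/c3.png

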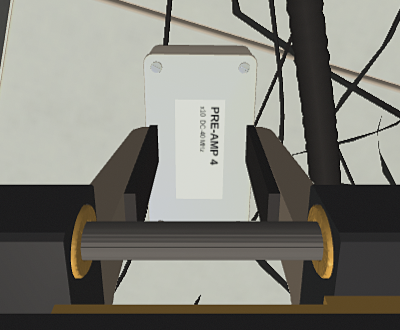

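Run:
```python
from h import *
c=cam("wrist"); s=ctrl.get_state(); M=R.from_quat(s["tool_rot"]).as_matrix(); p=np.array(s["position"])
for z in(.008,-.003,-.011,-.02):
  print(z,proj(c,[p+M@np.array([x,y,z]) for x in(.01,-.01) for y in(-.0224,-.030)])-[120,150])
print(ctrl.camera_params("wrist")["tool_from_camera"])
u=np.array([[147,55],[257,55],[255,220],[147,220]])+[120,150]
for z in (.033,.025): print(z,ray(c,u,z).round(4))
```

```text
0.008 [[165.00465375 103.39799558]
 [152.42999105 103.3921647 ]
 [165.88052351 134.10917334]
 [153.61340759 134.10406124]]
-0.003 [[163.13811868 109.33636226]
 [149.92001276 109.33035307]
 [164.1055758  141.4260887 ]
 [151.2268714  141.42086587]]
-0.011 [[161.65603143 114.05161118]
 [147.92700796 114.04546874]
 [162.69936855 147.22293519]
 [149.33612831 147.21763434]]
-0.02 [[159.84551804 119.81174533]
 [145.49235497 119.80545011]
 [160.98532865 154.28876863]
 [147.0314791  154.28338431]]
[[ 6.16966908e-04 -9.62144123e-01 -2.72540468e-01  7.75094938e-02]
 [ 9.99999731e-01  4.85389588e-04  5.50200870e-04 -3.84171178e-04]
 [-3.97084228e-04 -2.72540734e-01  9.62144163e-01 -1.98877029e-01]
 [ 0.00000000e+00  0.00000000e+00  0.00000000e+00  1.00000000e+00]]
0.033 [[0.452  0.1951 0.033 ]
 [0.5064 0.2115 0.033 ]
 [0.5379 0.1178 0.033 ]
 [0.4767 0.0994 0.033 ]]
0.025 [[0.4513 0.1933 0.025 ]
 [0.5081 0.2105 0.025 ]
 [0.5409 0.1127 0.025 ]
 [0.477  0.0934 0.025 ]]
```

The fingertips are drawn sunk into the box top with zero force, so a side grip doesn't engage. I'll back off and push from behind with both fingers as a wide pusher, as the task asks.

```bash
python3 -m inch '[[0,0,0,0,0.08],[0,0,0,0,0.08],[0,0,0,0,0.08],[0,0,0,0,0.08],[0,0,0,0,0.08],[0,0,-0.03,0,0.08],[0,0,-0.03,0,0.08],[0,0,-0.02,0,0.08]]'
python3 -m inch '[[0.04,0,0,0,0.024],[0.04,0,0,0,0.024],[0.004,0,0,0,0.024],[0,0,0,0,0.024],[0,0,0,0,0.024],[0,0,0,0,0.024],[0,0,0,0,0.024],[0,0,0,0,0.024]]'
python3 - <<'E'
from h import *
c=cam("wrist"); a=save("wrist","w4")
P=np.array([[.479,.2034,.033],[.4516,.1957,.033],[.5064,.211,.033]]); print(proj(c,P).round(1))
m=((a.min(2)>150)).astype(np.uint8)
n,l,st,ce=cv2.connectedComponentsWithStats(m)
for i in range(1,n):
    if 2000<st[i,4]: print(st[i],ce[i])
go(.4676,.2417,.016,16.5)
E
```

```text
clock: 5.85
position: [0.4926, 0.1615, 0.0995]
tool_rot: [0.596, 0.803, 0.001, 0.0]
wrist_force: [0.2, 1.0, 0.4]
width: 0.0801
grasp_force: 0.0
clock: 6.65
position: [0.468, 0.2411, 0.0977]
tool_rot: [0.597, 0.802, -0.0, -0.0]
wrist_force: [-0.5, -0.3, -0.2]
width: 0.0241
grasp_force: 0.0
[[321.6 290.3]
 [285.7 289.7]
 [357.4 291. ]]
[    0     0   371   276 69545] [201.2668488  123.43344597]
[ 365    0   75  170 5294] [392.50868908  56.41367586]
[ 603    0   31  146 2006] [623.25822532  91.89930209]
[ 417    6   96   79 4643] [467.00559983  41.30346759]
[ 406   65   46   94 2165] [423.98337182 112.21016166]
[ 399   75  111  218 9268] [451.4824126  198.17511869]
[ 436  135  112  182 8325] [496.24456456 234.43447447]
[ 174  231  123  104 7924] [225.93942453 283.91935891]
[ 525  235   40   84 2065] [547.33220339 283.54285714]
[ 291  290   62   81 4080] [321.24534314 332.1129902 ]
[ 268  410  108   45 4206] [319.04089396 432.81241084]
t 6.7 pos [0.4679 0.2412 0.0977] yaw 16.74 shift [ 0.0005 -0.0002  0.0817] turn 0.24 F [0.1 0.1 0. ] q6 0.18 w 0.0243
```

```bash
python3 -m inch '[[0,0,0.03,0,0.024],[0,0,0.03,0,0.024],[0,0,0.022,0,0.024],[-0.01,0,0,0,0.024],[-0.01,0,0,0,0.024],[-0.008,0,0,0,0.024],[-0.008,0,0,0,0.024],[-0.008,0,0,0,0.024]]'
python3 -m inch '[[-0.006,0,0,0,0.024],[-0.006,0,0,0,0.024],[-0.006,0,0,0,0.024],[-0.006,0,0,0,0.024],[-0.006,0,0,0,0.024]]'
python3 - <<'E'
from h import *
c=cam("wrist"); a=save("wrist","w5"); cv2.imwrite("pics/c5.png",a[120:480,160:560,::-1])
go(.4676,.2417,.016,16.5)
s=ctrl.get_state(); M=R.from_quat(s["tool_rot"]).as_matrix(); p=np.array(s["position"])
print(proj(c,[p+M@np.array([-.012,y,.0]) for y in(-.03,.03)])-[160,120])
E
```

```text
clock: 7.5
position: [0.4814, 0.199, 0.0168]
tool_rot: [0.597, 0.803, 0.001, 0.0]
wrist_force: [-0.8, -0.9, 0.4]
width: 0.0238
grasp_force: 0.0
clock: 8.0
position: [0.4892, 0.1705, 0.0157]
tool_rot: [0.596, 0.803, -0.0, -0.0]
wrist_force: [0.0, 0.3, 0.2]
width: 0.0242
grasp_force: 0.0
t 8.05 pos [0.4894 0.1699 0.0157] yaw 16.79 shift [ 0.075  -0.0001 -0.0003] turn 0.29 F [-0.5 -0.6 -0.3] q6 0.04 w 0.0241
[[112.01814584 173.37297501]
 [211.98585479 173.41563289]]
```

View pics/c5.png

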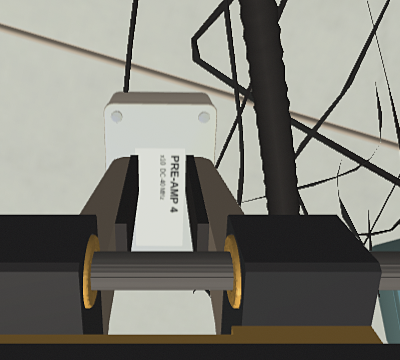

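The fingers are again drawn inside the box outline with no force. I'll measure whether the box moved.

Run:
```python
from h import *
c=cam("wrist")
print("rear corners now",ray(c,[[265,224],[376,224]],0.033).round(4),ray(c,[[268,213],[373,213]],0.0).round(4), ray(c,[[265,224],[376,224]],0.0).round(4))
a=ctrl.capture("top"); t=cam("top")
print("other box", ray(t,[[253,118]],0.033))
w=cv2.imread("pics/w1.png")[200:370,420:640]; tt=a[90:200,150:300,::-1]
cv2.imwrite("pics/c6.png",np.hstack([cv2.resize(w,(430,330)),cv2.resize(tt,(370,330),interpolation=cv2.INTER_CUBIC)]))
```

```text
rear corners now [[0.4511 0.1942 0.033 ]
 [0.5062 0.2108 0.033 ]] [[0.4483 0.1923 0.    ]
 [0.5093 0.2107 0.    ]] [[0.4482 0.1851 0.    ]
 [0.5133 0.2048 0.    ]]
other box [[0.83670075 0.12521404 0.033     ]]
```

View pics/c6.png

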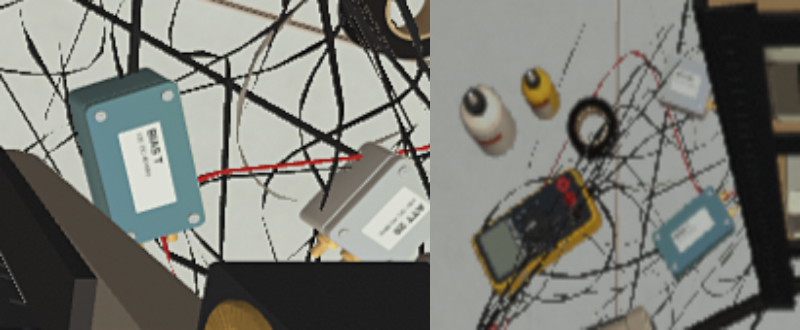

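The box hasn't moved (rear midpoint still (0.479,0.203)), and the other grey box is a small "ATT 20", so the PRE-AMP is the right one. I'll retry lower, with the tips about 2 mm above the bench.

```bash
python3 -m inch '[[0.03,0,0,0,0.024],[0.03,0,0,0,0.024],[0.01,0,0,0,0.024],[0,0,0.005,0,0.024],[0,0,0,0,0.024]]'
python3 -m inch '[[-0.01,0,0,0,0.024],[-0.01,0,0,0,0.024],[-0.006,0,0,0,0.024],[-0.006,0,0,0,0.024],[-0.006,0,0,0,0.024],[-0.006,0,0,0,0.024]]'
python3 - <<'E'
from h import *
go(.479,.203,.01,16.5); c=cam("wrist"); a=ctrl.capture("wrist"); np.save("a.npy",a)
b=cv2.imread("pics/w5.png")[...,::-1]
P=[[.4511,.1942,.033],[.5062,.2108,.033]]; print("rear corners if unmoved",proj(c,P).round(1))
col=int(proj(c,P)[:,0].mean()); g=cv2.cvtColor(a,cv2.COLOR_RGB2GRAY).astype(int)
for k in(col-45,col,col+45): print(k,[(r,int(g[r+2,k]-g[r-2,k])) for r in range(150,330) if abs(g[r+2,k]-g[r-2,k])>25])
E
```

```text
clock: 8.6
position: [0.4684, 0.2374, 0.0101]
tool_rot: [0.596, 0.803, -0.001, -0.0]
wrist_force: [0.1, 0.1, 0.9]
width: 0.0239
grasp_force: 0.0
clock: 9.2
position: [0.4818, 0.1952, 0.0108]
tool_rot: [0.596, 0.803, 0.0, 0.0]
wrist_force: [-1.1, 0.8, -0.1]
width: 0.024
grasp_force: 0.0
t 9.2 pos [0.4818 0.1952 0.0108] yaw 16.77 shift [ 0.0083 -0.0004  0.0008] turn 0.27 F [-1.1  0.8 -0.1] q6 0.09 w 0.024
rear corners if unmoved [[265.6 275. ]
 [375.2 275. ]]
275 [(220, -74), (221, -116), (222, -107), (223, -66), (225, 76), (226, 85), (227, 73), (228, 55), (229, 38), (254, -83), (255, -103), (256, -97), (257, -69), (271, 72), (272, 100), (273, 107), (274, 84), (275, 34), (277, -87), (278, -155), (279, -150), (280, -138), (281, -55)]
320 [(233, -68), (234, -116), (235, -107), (236, -70), (238, 78), (239, 85), (240, 75), (241, 57), (242, 36), (253, -81), (254, -104), (255, -98), (256, -72), (271, 37), (272, 89), (273, 111), (274, 94), (275, 52), (320, -29), (321, -35), (322, -28), (323, -37), (324, -35), (329, 40)]
365 [(185, -113), (186, -176), (187, -181), (188, -162), (189, -50), (194, 75), (195, 177), (196, 180), (197, 181), (198, 86), (225, -94), (226, -175), (227, -169), (228, -157), (229, -67), (232, 100), (233, 175), (234, 174), (235, 149), (236, 60), (246, -67), (247, -119), (248, -105), (249, -71), (251, 83), (252, 86), (253, 70), (255, -67), (256, -84), (257, -82), (258, -41), (272, 78), (273, 112), (274, 109), (275, 68), (276, -103), (277, -156), (278, -149), (279, -131), (326, -26), (327, -63), (328, -41), (329, -37)]
```

No contact with the tips low either. I'll sweep on gently through the box's whole outline, watching force and box position, to see whether anything is solid there.

```bash
python3 -m inch '[[-0.008,0,0,0,0.024],[-0.008,0,0,0,0.024],[-0.008,0,0,0,0.024],[-0.008,0,0,0,0.024],[-0.008,0,0,0,0.024]]'
python3 -m inch '[[-0.008,0,0,0,0.024],[-0.008,0,0,0,0.024],[-0.008,0,0,0,0.024],[-0.008,0,0,0,0.024],[-0.008,0,0,0,0.024]]'
python3 - <<'E'
from h import *
go(.479,.203,.01,16.5); c=cam("wrist"); a=ctrl.capture("wrist"); 
P=[[.4511,.1942,.033],[.5062,.2108,.033]]; q=proj(c,P).round(1); print("rear corners if unmoved",q)
g=cv2.cvtColor(a,cv2.COLOR_RGB2GRAY).astype(int); r0=int(q[0,1])
for k in (290,320,350): print(k,[(r,int(g[r+2,k]-g[r-2,k])) for r in range(max(5,r0-60),r0+60) if abs(g[r+2,k]-g[r-2,k])>60])
E
```

```text
clock: 9.75
position: [0.4934, 0.1568, 0.0108]
tool_rot: [0.596, 0.803, 0.0, 0.0]
wrist_force: [-0.5, -0.0, -0.2]
width: 0.024
grasp_force: 0.0
clock: 10.25
position: [0.5049, 0.1186, 0.0108]
tool_rot: [0.596, 0.803, -0.0, -0.0]
wrist_force: [-0.0, -0.4, -0.2]
width: 0.0238
grasp_force: 0.0
t 10.25 pos [0.5049 0.1186 0.0108] yaw 16.79 shift [ 0.0883 -0.0004  0.0008] turn 0.29 F [-0.  -0.4 -0.2] q6 -0.07 w 0.0238
rear corners if unmoved [[258.5 114. ]
 [382.4 114.1]]
290 [(54, 149), (55, 68)]
320 [(94, -62)]
350 [(104, -61)]
```

Run:
```python
from h import *
c=cam("wrist"); a=ctrl.capture("wrist"); g=cv2.cvtColor(a,cv2.COLOR_RGB2GRAY).astype(int)
for k in (290,320,350): print(k,[(r,int(g[r+2,k]-g[r-2,k])) for r in range(60,180) if abs(g[r+2,k]-g[r-2,k])>15])
print("row105",g[105,230:400:6]); print("row140",g[140,230:400:6])
```

```text
290 [(80, -37), (81, -67), (82, -55), (83, -56), (84, -42), (85, 20), (86, 37), (87, 55), (88, 72), (89, 45), (90, 25), (108, -39), (111, 18), (112, 48)]
320 [(89, -16), (90, -52), (91, -65), (92, -57), (93, -52), (94, -18), (95, 27), (96, 45), (97, 56), (98, 63), (99, 38), (100, 17), (108, -24), (109, -24), (112, 33), (113, 34), (163, 17), (170, -54), (171, -61), (172, -32), (173, -40), (175, -36), (176, -70), (178, 18), (179, 17)]
350 [(99, -17), (100, -61), (101, -57), (102, -57), (103, -54), (105, 31), (106, 49), (107, 65), (108, 40), (110, 26), (111, 18), (112, 27), (113, 53)]
row105 [189 189 187 187 189 189 190 188 194  13 190 190 191 192 191 191 190 193
 182 158 118 129 167 187 193 190 189 214  38]
row140 [190 189 191 193 192 201 199 199 200 198 199 199 199 199 199 199 199 200
 199 199 199 199 199 199 199 201 191 190 190]
```

The sweep passed through nearly the full length of the box, and it neither moved nor gave any force. I'll check whether another candidate fits, such as the grey item at side-view pixel (222,211), and compare all three views of the PRE-AMP.

Run:
```python
from h import *
s=cam("side"); t=cam("top")
print("amp in side",proj(s,[.4946,.1507,.02]), "orange", ray(t,[[172,313]],.03), proj(s,ray(t,[[172,313]],.03)))
p=ray(s,[[222,211]],.02); print("grey item",p, "in top",proj(t,p))
im=cv2.imread("pics/side0.png")
A=cv2.resize(im[190:270,190:330],(560,320),interpolation=cv2.INTER_CUBIC)
w=cv2.resize(ctrl.capture("wrist")[...,::-1],(400,300)); n=ctrl.capture("side")[...,::-1][190:270,230:360]
n=cv2.resize(n,(400,246),interpolation=cv2.INTER_CUBIC)
o=np.zeros((600,800,3),np.uint8); o[:320,:560]=A; o[320:566,:400]=n; o[300:600,400:]=w
cv2.imwrite("pics/c7.png",o)
```

```text
amp in side [[310.04555192 244.10883012]] orange [[0.26420813 0.35893503 0.03      ]] [[244.67518399 225.40509361]]
grey item [[0.15972245 0.59902645 0.02      ]] in top [[ 88.84334524 350.3297365 ]]
```

View pics/c7.png

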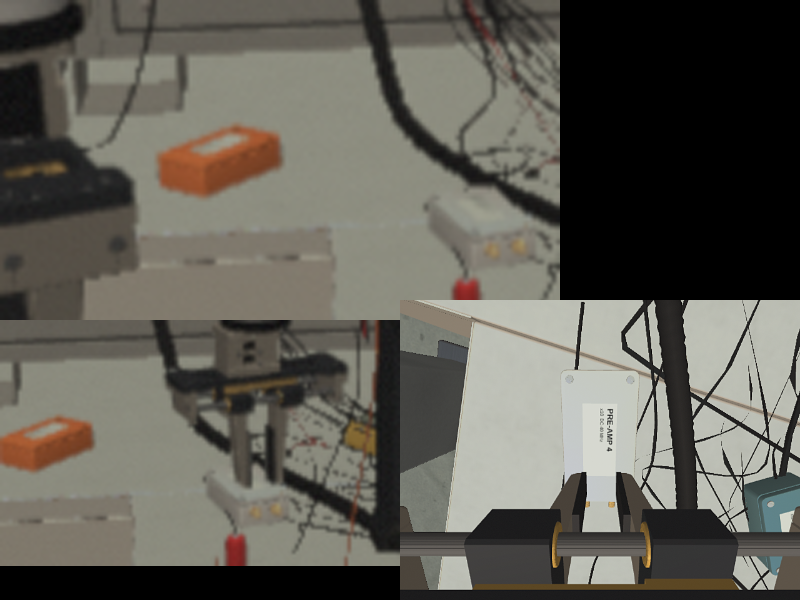

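The grey item at (222,211) is part of the far wall, not a box. The PRE-AMP matches in all three views and the fingers simply pass through it. I'll try again with the gripper fully closed, as a normal pusher, from behind.

```bash
python3 -m inch '[[0,0,-0.04,0,0],[0,0,-0.04,0,0],[0.04,0,0,0,0],[0.04,0,0,0,0],[0.04,0,0,0,0],[0.012,0,0,0,0],[0,0,0.04,0,0],[0,0,0.035,0,0]]' 20
python3 -m inch '[[-0.005,0,0,0,0],[-0.01,0,0,0,0],[-0.008,0,0,0,0],[-0.006,0,0,0,0],[-0.006,0,0,0,0],[-0.006,0,0,0,0],[-0.006,0,0,0,0]]'
python3 - <<'E'
from h import *
go(.479,.203,.016,16.5); c=cam("wrist"); a=ctrl.capture("wrist"); cv2.imwrite("pics/w8.png",a[...,::-1])
q=proj(c,[[.4511,.1942,.033],[.5062,.2108,.033]]).round(1); print("rear corners if unmoved",q)
g=cv2.cvtColor(a,cv2.COLOR_RGB2GRAY).astype(int); r0=int(q[0,1])
for k in (275,365): print(k,[(r,int(g[r+2,k]-g[r-2,k])) for r in range(r0-40,r0+60) if abs(g[r+2,k]-g[r-2,k])>30])
E
```

```text
clock: 11.25
position: [0.4671, 0.2465, 0.0155]
tool_rot: [0.596, 0.803, 0.001, 0.001]
wrist_force: [0.8, 0.1, -0.2]
width: 0.0004
grasp_force: 0.0
clock: 11.95
position: [0.4806, 0.2001, 0.0162]
tool_rot: [0.596, 0.803, 0.0, 0.0]
wrist_force: [1.0, -0.1, 0.0]
width: 0.0007
grasp_force: 0.0
t 11.95 pos [0.4806 0.2001 0.0162] yaw 16.78 shift [ 0.0032 -0.0007  0.0002] turn 0.28 F [ 1.  -0.1  0. ] q6 0.1 w 0.0007
rear corners if unmoved [[267.1 280.1]
 [372.9 280.1]]
275 [(259, -47), (260, -93), (261, -104), (262, -95), (263, -45), (276, 53), (277, 96), (278, 107), (279, 86), (280, 36), (284, -45), (325, -36), (326, -103), (327, -141), (328, -155), (329, -113), (330, -44), (333, -37), (334, -39), (335, -40)]
365 [(240, 173), (241, 171), (242, 147), (243, 61), (252, -91), (253, -111), (254, -97), (255, -50), (256, 46), (257, 84), (258, 85), (259, 63), (261, -59), (262, -92), (263, -89), (264, -58), (277, 64), (278, 91), (279, 105), (280, 81), (285, -38), (286, -37), (319, -99), (320, -164), (321, -160), (322, -135), (323, -47), (333, -45), (334, -43), (335, -42)]
```

Same result. To tell whether the fault lies with the fingers or with this box, I'll touch the lever knob lightly in the opening direction, which doesn't upset the job.

```bash
python3 -m inch '[[0,0,-0.04,0,0],[0,0,-0.04,0,0],[0,0,-0.03,0,0],[0,0,0,0,0]]'
python3 -c "
from h import *
go(.510,-.098,.126,16.78); go(.510,-.098,.055,16.78)"
```

```text
clock: 12.4
position: [0.4829, 0.2017, 0.1299]
tool_rot: [0.596, 0.803, 0.003, 0.002]
wrist_force: [0.1, 0.9, -0.8]
width: 0.0004
grasp_force: 0.0
t 12.4 pos [0.4829 0.2017 0.1299] yaw 16.79 shift [-0.2948 -0.0606  0.0032] turn 0.01 F [ 0.1  0.9 -0.8] q6 0.1 w 0.0004
t 12.4 pos [0.4829 0.2017 0.1299] yaw 16.79 shift [-0.2948 -0.0611  0.0742] turn 0.01 F [ 0.1  0.9 -0.8] q6 0.1 w 0.0004
```

```bash
python3 -m inch '[[-0.042,-0.009,0,0,0],[-0.042,-0.009,0,0,0],[-0.042,-0.009,0,0,0],[-0.042,-0.009,0,0,0],[-0.042,-0.009,0,0,0],[-0.042,-0.009,0,0,0],[-0.042,-0.007,0,0,0],[0,0,0,0,0]]'
python3 -m inch '[[0,0,0.04,0,0],[0,0,0.034,0,0],[0,-0.01,0,0,0],[0,-0.01,0,0,0],[0,-0.005,0,0,0],[0,-0.005,0,0,0],[0,-0.004,0,0,0],[0,0,0,0,0]]'
cat > knob.py <<'E'
from h import *
s=ctrl.get_state(); print(np.round(s["position"],4),np.round(s["wrist_force"],1))
for n in("top","side","wrist"):
    c=cam(n); a=ctrl.capture(n).astype(int); m=((a[...,0]>150)&(a[...,1]<70)&(a[...,2]<70)).astype(np.uint8)
    k,l,st,ce=cv2.connectedComponentsWithStats(m); e=proj(c,[.462,-.12,.06 if n!="top" else .075])[0]
    if n=="side": P=None
    L=[(ce[i].round(1),st[i,4]) for i in range(1,k) if st[i,4]>8 and np.hypot(*(ce[i]-e))<60]
    print(n,"expected",e.round(1),"seen",L, [ray(c,[x],.075 if n=="top" else .057)[0].round(4) for x,_ in L])
E
python3 knob.py
```

```text
clock: 13.2
position: [0.5068, -0.1026, 0.125]
tool_rot: [0.598, 0.802, -0.0, 0.0]
wrist_force: [-0.5, 0.8, -0.2]
width: 0.0007
grasp_force: 0.0
clock: 14.0
position: [0.4741, -0.1085, 0.0526]
tool_rot: [0.596, 0.803, 0.0, 0.001]
wrist_force: [-0.1, -0.7, 0.7]
width: 0.0003
grasp_force: 0.0
[ 0.4741 -0.1085  0.0526] [-0.1 -0.7  0.7]
top expected [337.8 241.7] seen [] []
side expected [306.  263.7] seen [] []
wrist expected [295.3 290.7] seen [(array([285.4, 296.3]), np.int32(124))] [array([ 0.4575, -0.1265,  0.057 ])]
```

```bash
python3 -m inch '[[0,0.02,0,0,0],[0,0.02,0,0,0],[0.03,0,-0.03,0,0],[0.04,0,0,0,0],[0,0,0,0,0]]'; python3 knob.py
```

```text
clock: 14.65
position: [0.4913, -0.0268, 0.0821]
tool_rot: [0.595, 0.803, 0.0, -0.0]
wrist_force: [0.8, -0.5, 1.6]
width: 0.0003
grasp_force: 0.0
[ 0.4913 -0.0268  0.0821] [ 0.8 -0.5  1.6]
top expected [337.8 241.7] seen [(array([338.2, 241.6]), np.int32(14))] [array([ 0.4623, -0.1212,  0.075 ])]
side expected [306.  263.7] seen [] []
wrist expected [243.5 365.6] seen [] []
```

The knob didn't move either, although the fingers passed through where it stands. One last solidity check: the bench top itself, in small steps.

```bash
python3 -m inch '[[0,0,0.04,0,0],[0,0,0.026,0,0],[0,0,0.004,0,0],[0,0,0.003,0,0],[0,0,0.002,0,0],[0,0,0,0,0]]'
python3 -m inch '[[0,0,0.002,0,0],[0,0,0.001,0,0],[0,0,0,0,0]]'; python3 -c "
from h import *
go(.49,-.027,.004,16.8); s=ctrl.get_state(); print(s['joint_efforts'],ctrl.tip_reach)"
```

```text
clock: 15.4
position: [0.4931, -0.03, 0.0076]
tool_rot: [0.596, 0.803, 0.0, 0.001]
wrist_force: [-0.4, 1.0, 0.1]
width: 0.0005
grasp_force: 0.0
clock: 15.7
position: [0.4923, -0.0297, 0.004]
tool_rot: [0.596, 0.803, 0.0, 0.0]
wrist_force: [0.2, -0.6, -0.5]
width: 0.0007
grasp_force: 0.0
t 15.7 pos [ 0.4923 -0.0297  0.004 ] yaw 16.79 shift [ 0.0033 -0.0014  0.    ] turn -0.01 F [ 0.2 -0.6 -0.5] q6 -0.36 w 0.0007
[-3.35859857e-02 -5.08079517e+01 -2.06741738e+01  4.06604377e-02
 -3.79325124e-03 -2.48449105e-04] 0.008
```

The fingers show no force even with the nominal tips 4 mm below the bench. In the earlier crop, the pad edges were 88 px apart for a 44.8 mm opening. That puts the visible tips about 30 mm behind the TCP, so the real fingers are shorter than stated and have been passing over everything. I'll find the true tip height by touching the bench gently.

```bash
python3 - <<'E'
from h import *
c=cam("wrist"); s=ctrl.get_state(); M=R.from_quat(s["tool_rot"]).as_matrix(); p=np.array(s["position"])
for z in(.008,-.02,-.03,-.04): q=proj(c,[p+M@np.array([.01,y,z]) for y in(-.0224,.0224)]); print(z,q[1,0]-q[0,0],q[0,1]-150)
E
python3 -m inch '[[0,0,0.004,0,0],[0,0,0.004,0,0],[0,0,0.004,0,0],[0,0,0,0,0]]'|grep -E "pos|force"
python3 -m inch '[[0,0,0.003,0,0],[0,0,0.002,0,0],[0,0,0,0,0]]'|grep -E "pos|force"
python3 -m inch '[[0,0,0.002,0,0],[0,0,0.002,0,0],[0,0,0,0,0]]'|grep -E "pos|force"
```

```text
0.008 74.11441589295384 103.3980089642954
-0.02 84.59520660813536 119.81172895555636
-0.03 89.0949354678138 126.85873055223368
-0.04 94.1002499232003 134.6975849498623
position: [0.4917, -0.0297, -0.0089]
wrist_force: [-0.2, 1.2, -0.4]
grasp_force: 0.0
position: [0.492, -0.0297, -0.0135]
wrist_force: [-0.2, 0.2, -0.5]
grasp_force: 0.0
position: [0.492, -0.0297, -0.0174]
wrist_force: [-0.3, 0.3, -0.1]
grasp_force: 0.0
```

The match is good: tips at tool z = −0.030 predict an 89 px separation at row 127, against 88 px and row 126 seen. So world tip height = TCP z + 0.030, and I'll repeat the grip that much lower.

```bash
python3 -m inch '[[0,0,-0.04,0,0.08],[0,0,-0.04,0,0.08],[0.04,0,-0.02,0,0.08],[0.04,0,0,0,0.08],[0.04,0,0,0,0.08],[0.04,0,0,0,0.08],[0.023,0.05,0,0,0.08],[0,0.002,0,0,0.08]]'|grep pos
python3 -c "
from h import *
go(.491,.161,-.018,16.5)"
```

```text
position: [0.4893, 0.1611, 0.0836]
t 17.5 pos [0.4893 0.1611 0.0836] yaw 16.95 shift [-0.0006  0.0011  0.1017] turn 0.45 F [ 1.6 -0.5  0.5] q6 0.02 w 0.0623
```

```bash
python3 -m inch '[[0,0,0.01,0,0.08],[0,0,0.01,0,0.08],[0,0,0.01,0,0.08],[0,0,0.01,0,0.08],[0,0,0.02,0,0.08],[0,0,0.02,0,0.08],[0,0,0.021,0,0.08],[0,0,0,0,0.08]]'
python3 -m inch '[[0,0,0,0,0.05],[0,0,0,0,0.05],[0,0,0,0,0.05],[0,0,0,0,0.05],[0,0,0,0,0.05],[0,0,0,0,0.05]]' 10
python3 -c "
from h import *
go(.5335,.086,-.018,0)"
```

```text
clock: 18.3
position: [0.4829, 0.1559, -0.0208]
tool_rot: [0.597, 0.803, -0.002, -0.001]
wrist_force: [0.3, -0.8, 0.0]
width: 0.0798
grasp_force: 0.0
clock: 18.9
position: [0.4866, 0.1575, -0.0172]
tool_rot: [0.596, 0.803, 0.001, 0.001]
wrist_force: [2.3, -0.1, 7.2]
width: 0.06
grasp_force: 10.0
t 18.9 pos [ 0.4866  0.1575 -0.0172] yaw 16.8 shift [-0.082   0.0242  0.0009] turn 16.8 F [ 2.3 -0.1  7.2] q6 0.02 w 0.06
```

It's gripped now (60 mm, 10 N), but there is 7 N upwards, so the tips or body touch something. I'll re-grip a little higher.

```bash
python3 -m inch '[[0,0,0,0,0.068],[0,0,0,0,0.068],[0,0,-0.005,0,0.068],[0,0,0,0,0.068]]'
python3 -m inch '[[0,0,0,0,0.05],[0,0,0,0,0.05],[0,0,0,0,0.05],[0,0,0,0,0.05]]' 10
python3 -c "
from h import *
go(.5335,.086,-.012,0)"
```

```text
clock: 19.3
position: [0.4853, 0.1572, -0.0128]
tool_rot: [0.596, 0.803, 0.0, -0.0]
wrist_force: [0.4, -1.0, 0.3]
width: 0.0681
grasp_force: 0.0
clock: 19.7
position: [0.4856, 0.1572, -0.0131]
tool_rot: [0.596, 0.803, 0.0, 0.0]
wrist_force: [0.9, 0.2, 3.8]
width: 0.0597
grasp_force: 10.0
t 19.7 pos [ 0.4856  0.1572 -0.0131] yaw 16.79 shift [-0.082   0.0253 -0.0011] turn 16.79 F [0.9 0.2 3.8] q6 0.02 w 0.0597
```

```bash
python3 -m inch '[[-0.01,0.003,0,0,0.05],[-0.01,0.003,0,0,0.05],[-0.01,0.003,0,0,0.05],[-0.01,0.003,0,0,0.05],[-0.01,0.003,0,0,0.05],[-0.01,0.003,0,0,0.05],[-0.01,0.003,0,0,0.05],[-0.01,0.003,0,0,0.05]]'
python3 -m inch '[[-0.002,0.001,0,0,0.05],[0,0,0,3.4,0.05],[0,0,0,3.4,0.05],[0,0,0,3.4,0.05],[0,0,0,3.3,0.05],[0,0,0,3.3,0.05],[0,0,0,0,0.05]]'
python3 - <<'E'
from h import *
go(.5335,.086,-.012,0)
c=cam("top"); a=save("top","t9")
for nm,u in(("in",1),): 
  g=a[190:250,330:410].astype(int).sum(2)//3
  print(g[0:60:3,20:70:4])
E
```

```text
clock: 20.5
position: [0.5309, 0.0879, -0.0131]
tool_rot: [0.596, 0.803, -0.0, -0.001]
wrist_force: [-3.3, 4.9, 6.7]
width: 0.0599
grasp_force: 10.0
clock: 21.2
position: [0.533, 0.0856, -0.0131]
tool_rot: [0.707, 0.707, -0.0, 0.0]
wrist_force: [-0.3, -0.8, 4.3]
width: 0.06
grasp_force: 10.0
t 21.2 pos [ 0.533   0.0856 -0.0131] yaw -0.06 shift [ 0.0004  0.0005 -0.0011] turn -0.06 F [-0.3 -0.8  4.3] q6 0.16 w 0.06
[[157 157 156 155 155 156 149 157 157 156 156 156 156]
 [157 157 156 157 156 155 156 157 157 156 156 157 156]
 [157 157 156 157 156 156 155 157 158 158 154 169 156]
 [158 157 157 157 168 169 174 169 177 131 147 169 158]
 [157 157 155 154 160 148 131 104 128 101 101 167 147]
 [158 136 172  87 106  61  60  93  60  60  79 167 170]
 [157 156 151 122  69  69  68  79  71  71  78 167 170]
 [157 155 156 158 154 142 154 151 156 157 152 166 159]
 [155 157 157 156 153 110 155 150 156 156 153 162 111]
 [157 157 157 155 154 145 154 154 155 155 152 145 162]
 [155 156 157 157 156 156 108 155 148 155 156 145 129]
 [157 154 157 156 157 156 155 140 156 152 155 128 110]
 [156 156 155 154 149 146 146 144 146 144 144 126 166]
 [156 157 156 150  61  62  62  61  62  62  63 126 170]
 [154 152 153 160  90  61  62 102  64  62  95 110 169]
 [ 84 126 172 166 149 152 153 173 176 174 135 109 170]
 [ 63  90 144 170 169 119 174 173 173 127 160  98  91]
 [165 167 159 165 166 162 158 157 146 140 156 119 155]
 [158 157 158 158 156 155 156 157 158 157 157 156 156]
 [157 157 157 158 157 157 156 156 158 157 157 156 154]]
```

```bash
python3 - <<'E'
from h import *
c=cam("top"); g=cv2.imread("pics/t9.png",0).astype(float)
def edge(r0,r1,sgn):
    out=[]
    for k in range(367,390):
        d=sgn*np.diff(g[r0:r1,k]); d[d<0]=0; i=np.argmax(d)
        if d[i]<25: continue
        w=d[max(0,i-1):i+2]; out.append((k,r0+max(0,i-1)+(w*np.arange(len(w))).sum()/w.sum()+.5))
    return np.array(out)
for r0,r1,s,z in((205,213,1,.036),(224,231,-1,.04)):
    e=edge(r0,r1,s); P=ray(c,e,z); p=np.polyfit(P[:,1],P[:,0],1)
    for _ in range(3):
        res=P[:,0]-np.polyval(p,P[:,1]); P=P[abs(res)<=max(.0008,1.5*np.median(abs(res)))]; p=np.polyfit(P[:,1],P[:,0],1)
    print(len(P),"slope deg",np.degrees(np.arctan(-p[0])).round(2),"x at y=-.19,-.28",np.polyval(p,[-.19,-.28]).round(4))
# lever pin and hinge, stop face
E
python3 -m inch '[[0,0,0,0,0.074],[0,0,0,0,0.074],[0,0,0,0,0.074],[0,0,-0.03,0,0.074],[0,0,-0.03,0,0.074],[0,0,-0.04,0,0.074],[0.04,0,-0.03,0,0.03],[0,0,0,0,0]]'|grep pos
python3 - <<'E'
from h import *
go(.5335,.15,.1,90)
E
```

```text
14 slope deg 0.3 x at y=-.19,-.28 [0.5594 0.5599]
22 slope deg -0.07 x at y=-.19,-.28 [0.5077 0.5076]
position: [0.5361, 0.1293, 0.1211]
t 22.05 pos [0.5361 0.1293 0.1211] yaw 0.07 shift [ 0.0207 -0.0027  0.0211] turn -89.93 F [ 0.6 -0.1  0. ] q6 0.23 w 0.06
```

```bash
cat > box.py <<'E'
from h import *
import sys
xc,yr=map(float,sys.argv[1:3])   # expected centre x, rear y
c=cam("wrist"); a=save("wrist","wb"); g=cv2.GaussianBlur(cv2.cvtColor(a,cv2.COLOR_RGB2GRAY),(3,3),0).astype(float)
from scipy.ndimage import map_coordinates
def scan(p0,p1,sgn,n=120):   # world line at z=.033, strongest edge along it
    P=np.linspace(p0,p1,n); q=proj(c,np.c_[P,np.full(n,.033)]); v=map_coordinates(g,[q[:,1],q[:,0]],order=1,mode="nearest"); d=np.diff(v)*sgn
    i=np.argmax(d); return P[i],round(d[i],1),q[i].round()
for y in (yr-.02,yr-.035,yr-.05,yr-.065): print("side y",round(y,3),scan((xc-.045,y),(xc-.015,y),1)[:2],scan((xc+.015,y),(xc+.045,y),-1)[:2])
for x in (xc-.02,xc,xc+.02): print("rear",scan((x,yr+.03),(x,yr-.03),1))
E
python3 box.py .533 .132
```

```text
side y 0.112 (array([0.50236975, 0.112     ]), np.float64(2.7)) (array([0.56539496, 0.112     ]), np.float64(11.0))
side y 0.097 (array([0.50312605, 0.097     ]), np.float64(2.2)) (array([0.56110924, 0.097     ]), np.float64(2.5))
side y 0.082 (array([0.50337815, 0.082     ]), np.float64(2.3)) (array([0.56186555, 0.082     ]), np.float64(21.0))
side y 0.067 (array([0.50287395, 0.067     ]), np.float64(2.6)) (array([0.5777479, 0.067    ]), np.float64(4.0))
rear (array([0.513    , 0.1317479]), np.float64(24.1), array([293., 232.]))
rear (array([0.533    , 0.1322521]), np.float64(23.1), array([318., 232.]))
rear (array([0.553     , 0.14183193]), np.float64(42.6), array([342., 220.]))
```

The box is aligned: sides at x = 0.503/0.563, rear at y = 0.132, and the channel centre at x = 0.5335. Next I turn the gripper 90° and get behind the box.

```bash
python3 -m inch '[[0.02,0,0,-8.2,0],[0,0,0,-8.2,0],[0,0,0,-8.2,0],[0,0,0,-8.2,0],[0,0,0,-8.2,0],[0,0,0,-8.2,0],[0,0,0,-8.2,0],[0,0,0,-8.2,0]]'|grep pos
python3 -m inch '[[0,0,0,-8.2,0],[0,0,0,-8.2,0],[0,0,0,-8,0],[0,0,0,0,0]]'
python3 -c "
from h import *
go(.5333,.175,-.014,90)"
```

```text
position: [0.5318, 0.1448, 0.115]
clock: 23.3
position: [0.5319, 0.1449, 0.1152]
tool_rot: [-0.001, 1.0, -0.0, -0.001]
wrist_force: [0.4, 0.5, -0.0]
width: 0.0005
grasp_force: 0.0
t 23.3 pos [0.5319 0.1449 0.1152] yaw 90.12 shift [-0.0018  0.0302  0.1292] turn 0.12 F [ 0.4  0.5 -0. ] q6 -1.31 w 0.0005
```

```bash
python3 -m inch '[[-0.002,0.03,0,0,0],[0,0,0.04,0,0],[0,0,0.04,0,0],[0,0,0.035,0,0],[0,0,0.014,0,0],[0,0,0,0,0],[0,-0.008,0,0,0],[0,-0.008,0,0,0]]'
python3 -m inch '[[0,-0.007,0,0,0],[0,-0.007,0,0,0],[0,-0.007,0,0,0],[0,-0.007,0,0,0],[0,-0.007,0,0,0],[0,-0.007,0,0,0],[0,-0.007,0,0,0],[0,-0.007,0,0,0]]'
python3 - <<'E'
from h import *
go(.5335,.15,-.014,90)
s=ctrl.get_state(); import os; os.system("python3 box.py .533 %.3f"%(s["position"][1]-.018))
E
```

```text
clock: 24.1
position: [0.5362, 0.1596, -0.0107]
tool_rot: [0.0, 1.0, 0.0, 0.001]
wrist_force: [-0.0, -1.4, 0.6]
width: 0.0008
grasp_force: 0.0
clock: 24.9
position: [0.5363, 0.1042, -0.0112]
tool_rot: [0.0, 1.0, 0.001, 0.001]
wrist_force: [-0.2, 5.8, 6.1]
width: -0.0
grasp_force: 3.5
side y 0.066 (array([0.50211765, 0.066     ]), np.float64(14.6)) (array([0.55026891, 0.066     ]), np.float64(32.9))
side y 0.051 (array([0.50211765, 0.051     ]), np.float64(14.1)) (array([0.55026891, 0.051     ]), np.float64(33.1))
side y 0.036 (array([0.50161345, 0.036     ]), np.float64(13.5)) (array([0.56236975, 0.036     ]), np.float64(21.5))
side y 0.021 (array([0.50161345, 0.021     ]), np.float64(13.5)) (array([0.57043697, 0.021     ]), np.float64(24.8))
rear (array([0.513     , 0.09129412]), np.float64(43.4), array([292., 261.]))
rear (array([0.533     , 0.10541176]), np.float64(41.0), array([323., 301.]))
rear (array([0.553     , 0.10541176]), np.float64(40.6), array([323., 339.]))
t 24.9 pos [ 0.5363  0.1042 -0.0112] yaw 89.95 shift [0.0028 0.0458 0.0029] turn -0.05 F [-0.2  5.8  6.1] q6 -1.38 w -0.0
```

The push works at about 6 N. The heading has drifted about −0.6° because the pusher sits 4 mm off-centre, so I'll re-centre it slightly to the other side.

```bash
python3 -m inch '[[0,0.006,0,0,0],[0.007,0,0,0,0],[0,-0.006,0,0,0],[0,-0.007,0,0,0],[0,-0.007,0,0,0],[0,-0.007,0,0,0],[0,-0.007,0,0,0],[0,-0.007,0,0,0]]'
python3 -m inch '[[0,-0.007,0,0,0],[0,-0.007,0,0,0],[0,-0.007,0,0,0],[0,-0.007,0,0,0],[0,0,0,0,0]]'
python3 - <<'E'
from h import *
go(.5335,.15,-.014,90)
s=ctrl.get_state(); import os; os.system("python3 box.py .532 %.3f"%(s["position"][1]-.013))
E
```

```text
clock: 25.75
position: [0.528, 0.0681, -0.0123]
tool_rot: [0.0, 1.0, 0.0, 0.0]
wrist_force: [0.1, 1.3, -1.7]
width: 0.0003
grasp_force: 0.9
clock: 26.25
position: [0.528, 0.0399, -0.0122]
tool_rot: [0.0, 1.0, -0.0, 0.0]
wrist_force: [-0.1, -0.2, 0.1]
width: 0.0005
grasp_force: 0.0
side y 0.007 (array([0.50414286, 0.007     ]), np.float64(12.9)) (array([0.55305042, 0.007     ]), np.float64(0.5))
side y -0.008 (array([ 0.50439496, -0.008     ]), np.float64(12.7)) (array([ 0.55078151, -0.008     ]), np.float64(0.5))
side y -0.023 (array([ 0.50439496, -0.023     ]), np.float64(12.7)) (array([ 0.547, -0.023]), np.float64(12.1))
side y -0.038 (array([ 0.50489916, -0.038     ]), np.float64(12.1)) (array([ 0.56162185, -0.038     ]), np.float64(25.9))
rear (array([0.512    , 0.0257395]), np.float64(42.1), array([289., 277.]))
rear (array([0.532     , 0.02120168]), np.float64(44.9), array([281., 316.]))
rear (array([0.552     , 0.04136975]), np.float64(25.7), array([324., 353.]))
t 26.25 pos [ 0.528   0.0399 -0.0122] yaw 89.96 shift [-0.0054  0.1101  0.0018] turn -0.04 F [-0.1 -0.2  0.1] q6 -1.5 w 0.0005
```

```bash
python3 -m inch '[[0,0.006,0,0,0],[-0.008,0,0,0,0],[0,-0.006,0,0,0],[0,-0.007,0,0,0],[0,-0.007,0,0,0],[0,-0.007,0,0,0],[0,-0.007,0,0,0],[0,-0.007,0,0,0]]'
python3 -m inch '[[0,-0.007,0,0,0],[0,-0.007,0,0,0],[0,-0.007,0,0,0],[0,0,0,0,0]]'
python3 - <<'E'
from h import *
go(.5335,.15,-.014,90)
s=ctrl.get_state(); import os; os.system("python3 box.py .534 %.3f"%(s["position"][1]-.014))
E
```

```text
clock: 27.1
position: [0.5359, 0.0053, -0.0121]
tool_rot: [0.0, 1.0, 0.0, 0.0]
wrist_force: [-0.1, 4.4, 3.1]
width: 0.0002
grasp_force: 2.3
clock: 27.5
position: [0.5358, -0.0163, -0.0123]
tool_rot: [0.0, 1.0, -0.0, -0.0]
wrist_force: [0.6, 0.4, -0.3]
width: 0.0004
grasp_force: 0.0
side y -0.05 (array([ 0.50236134, -0.05      ]), np.float64(13.6)) (array([ 0.549, -0.05 ]), np.float64(28.3))
side y -0.065 (array([ 0.50185714, -0.065     ]), np.float64(13.1)) (array([ 0.5492521, -0.065    ]), np.float64(31.8))
side y -0.08 (array([ 0.50185714, -0.08      ]), np.float64(13.6)) (array([ 0.55530252, -0.08      ]), np.float64(22.8))
side y -0.095 (array([ 0.50185714, -0.095     ]), np.float64(13.0)) (array([ 0.56942017, -0.095     ]), np.float64(24.0))
rear (array([ 0.514    , -0.0297479]), np.float64(39.0), array([291., 265.]))
rear (array([ 0.534     , -0.03378151]), np.float64(47.4), array([283., 305.]))
rear (array([ 0.554     , -0.01512605]), np.float64(31.0), array([323., 343.]))
t 27.5 pos [ 0.5358 -0.0163 -0.0123] yaw 89.97 shift [0.0023 0.1663 0.0016] turn -0.03 F [ 0.6  0.4 -0.3] q6 -1.6 w 0.0004
```

```bash
python3 -m inch '[[0,0.006,0,0,0],[0.0045,0,0,0,0],[0,-0.006,0,0,0],[0,-0.007,0,0,0],[0,-0.007,0,0,0],[0,-0.007,0,0,0],[0,-0.007,0,0,0],[0,-0.007,0,0,0]]'|grep -E "pos|wrist"
python3 -m inch '[[0,-0.005,0,0,0],[0,-0.005,0,0,0],[0,0,0,0,0]]'|grep -E "pos|wrist"
python3 - <<'E'
from h import *
go(.5335,.15,-.014,90)
s=ctrl.get_state(); import os; os.system("python3 box.py .532 %.3f"%(s["position"][1]-.014))
E
```

```text
position: [0.5314, -0.0509, -0.0122]
wrist_force: [-0.3, 1.3, -2.0]
position: [0.5316, -0.0609, -0.0121]
wrist_force: [0.1, 0.0, -0.7]
side y -0.095 (array([ 0.50338655, -0.095     ]), np.float64(13.9)) (array([ 0.56515126, -0.095     ]), np.float64(0.4))
side y -0.11 (array([ 0.50338655, -0.11      ]), np.float64(13.4)) (array([ 0.55002521, -0.11      ]), np.float64(0.5))
side y -0.125 (array([ 0.50338655, -0.125     ]), np.float64(13.4)) (array([ 0.55178992, -0.125     ]), np.float64(22.2))
side y -0.14 (array([ 0.50338655, -0.14      ]), np.float64(13.0)) (array([ 0.56515126, -0.14      ]), np.float64(25.0))
rear (array([ 0.512    , -0.0747479]), np.float64(45.7), array([290., 269.]))
rear (array([ 0.532     , -0.05962185]), np.float64(41.0), array([323., 309.]))
rear (array([ 0.552     , -0.05962185]), np.float64(31.2), array([323., 347.]))
t 28.65 pos [ 0.5316 -0.0609 -0.0121] yaw 89.96 shift [-0.0018  0.2109  0.0018] turn -0.04 F [ 0.1  0.  -0.7] q6 -1.69 w 0.0003
```

The box is at x = 0.5334 and square, with 99 mm left to go. I'll carry on, slowing near the end.

```bash
python3 -m inch '[[-0.002,-0.005,0,0,0],[0,-0.006,0,0,0],[0,-0.006,0,0,0],[0,-0.006,0,0,0],[0,-0.006,0,0,0],[0,-0.006,0,0,0]]'|grep -E "pos|wrist"
python3 -m inch '[[0,-0.006,0,0,0],[0,-0.006,0,0,0],[0,-0.006,0,0,0],[0,-0.006,0,0,0],[0,-0.006,0,0,0]]'|grep -E "pos|wrist"
python3 -m inch '[[0,-0.005,0,0,0],[0,-0.004,0,0,0],[0,-0.004,0,0,0],[0,-0.004,0,0,0]]'|grep -E "pos|wrist"
python3 - <<'E'
from h import *
go(.5335,.15,-.014,90)
s=ctrl.get_state(); import os; os.system("python3 box.py .5335 %.3f"%(s["position"][1]-.014)); os.system("python3 knob.py")
E
```

```text
position: [0.5335, -0.0957, -0.0122]
wrist_force: [0.7, 3.2, 1.1]
position: [0.5334, -0.1256, -0.0122]
wrist_force: [0.4, 4.2, 0.4]
position: [0.5334, -0.1424, -0.0122]
wrist_force: [0.4, 3.2, 1.6]
side y -0.176 (array([ 0.50513866, -0.176     ]), np.float64(14.2)) (array([ 0.55127311, -0.176     ]), np.float64(0.5))
side y -0.191 (array([ 0.50513866, -0.191     ]), np.float64(13.4)) (array([ 0.55631513, -0.191     ]), np.float64(0.5))
side y -0.206 (array([ 0.50992857, -0.206     ]), np.float64(24.6)) (array([ 0.55278571, -0.206     ]), np.float64(22.5))
side y -0.221 (array([ 0.50992857, -0.221     ]), np.float64(25.9)) (array([ 0.56236555, -0.221     ]), np.float64(34.3))
rear (array([ 0.5135   , -0.1557479]), np.float64(48.2), array([291., 269.]))
rear (array([ 0.5335    , -0.14112605]), np.float64(41.7), array([323., 309.]))
rear (array([ 0.5535    , -0.14112605]), np.float64(32.0), array([323., 346.]))
[ 0.5335 -0.1429 -0.0122] [-1.2  2.1  0.8]
top expected [337.8 241.7] seen [] []
side expected [306.  263.7] seen [] []
wrist expected [386.1 155.3] seen [(array([391.3, 155.4]), np.int32(1966))] [array([ 0.4622, -0.1176,  0.057 ])]
t 30.2 pos [ 0.5334 -0.1424 -0.0122] yaw 89.99 shift [-1.000e-04  2.924e-01  1.800e-03] turn -0.01 F [0.4 3.2 1.6] q6 -1.83 w 0.0007
```

Box rear is at −0.156 and home is about −0.1735, so roughly 18 mm is left. Gentle 2 mm rows now.

```bash
python3 -m inch '[[0,-0.002,0,0,0],[0,-0.002,0,0,0],[0,-0.002,0,0,0],[0,-0.002,0,0,0]]'|grep -E "pos|wrist"
python3 -m inch '[[0,-0.002,0,0,0],[0,-0.002,0,0,0],[0,-0.002,0,0,0]]'|grep -E "pos|wrist"
python3 -m inch '[[0,-0.001,0,0,0],[0,-0.001,0,0,0]]'|grep -E "pos|wrist"
python3 -m inch '[[0,-0.001,0,0,0]]'|grep -E "pos|wrist"
```

```text
position: [0.5334, -0.1502, -0.0122]
wrist_force: [0.5, 3.1, 0.1]
position: [0.5334, -0.1563, -0.0122]
wrist_force: [0.5, 2.7, -0.2]
position: [0.5334, -0.1583, -0.0123]
wrist_force: [0.1, 2.7, -1.1]
position: [0.5334, -0.1592, -0.0122]
wrist_force: [0.5, 2.7, -0.7]
```

```bash
for i in 1 ; do python3 -m inch '[[0,-0.001,0,0,0]]'|grep -E "pos|wrist"; python3 -m inch '[[0,-0.001,0,0,0]]'|grep -E "pos|wrist"; python3 -m inch '[[0,-0.0005,0,0,0]]'|grep -E "pos|wrist"; python3 -m inch '[[0,-0.0005,0,0,0]]'|grep -E "pos|wrist"; done; python3 box.py .5335 -.175
```

```text
position: [0.5331, -0.1595, -0.0123]
wrist_force: [-0.7, 10.1, 2.3]
position: [0.533, -0.1596, -0.0123]
wrist_force: [0.7, 16.4, 2.7]
position: [0.533, -0.1596, -0.0123]
wrist_force: [1.3, 17.5, 2.8]
position: [0.533, -0.1596, -0.0123]
wrist_force: [0.0, 20.0, 3.3]
side y -0.195 (array([ 0.50463445, -0.195     ]), np.float64(13.8)) (array([ 0.5485, -0.195 ]), np.float64(0.5))
side y -0.21 (array([ 0.50992857, -0.21      ]), np.float64(28.5)) (array([ 0.55908824, -0.21      ]), np.float64(0.4))
side y -0.225 (array([ 0.50992857, -0.225     ]), np.float64(25.3)) (array([ 0.55455042, -0.225     ]), np.float64(22.5))
side y -0.24 (array([ 0.51018067, -0.24      ]), np.float64(26.9)) (array([ 0.56286975, -0.24      ]), np.float64(28.0))
rear (array([ 0.5135    , -0.17273109]), np.float64(43.8), array([292., 270.]))
rear (array([ 0.5335    , -0.17726891]), np.float64(43.4), array([283., 310.]))
rear (array([ 0.5535    , -0.15861345]), np.float64(31.2), array([323., 347.]))
```

Firm stop at 20 N with the rear at −0.173, which is home. Next I back off and go over to the knob.

```bash
python3 -m inch '[[0,0.01,0,0,0],[0,0.02,0,0,0.05],[0,0,-0.04,0,0.05],[0,0,-0.04,0,0.05],[0,0,-0.03,0,0.05],[0.035,0,0,0,0.05],[0.036,0.01,0,0,0.05],[0,0,0,0,0.05]]'
python3 box.py .5335 -.173 | grep rear; python3 knob.py; python3 -c "
from h import *
go(.4622,-.1195,.015,90)"
```

```text
clock: 32.65
position: [0.4577, -0.1212, 0.0975]
tool_rot: [0.0, 1.0, 0.0, -0.002]
wrist_force: [0.2, -0.2, -0.4]
width: 0.0499
grasp_force: 0.0
rear (array([ 0.5135    , -0.19997479]), np.float64(23.3), array([223., 310.]))
rear (array([ 0.5335    , -0.18686555]), np.float64(12.0), array([241., 332.]))
rear (array([ 0.5535    , -0.18131933]), np.float64(8.5), array([249., 353.]))
[ 0.4607 -0.1219  0.098 ] [ 0.9 -0.2  0.2]
top expected [337.8 241.7] seen [] []
side expected [306.  263.7] seen [] []
wrist expected [324.6 251.1] seen [(array([338., 208.]), np.int32(9)), (array([323.8, 255.1]), np.int32(395))] [array([ 0.4323, -0.111 ,  0.057 ]), array([ 0.4659, -0.1205,  0.057 ])]
t 32.85 pos [ 0.4638 -0.1226  0.0982] yaw 90.0 shift [0.0018 0.0031 0.0832] turn -0.0 F [0.7 0.  1.1] q6 -1.83 w 0.05
```

```bash
python3 -m inch '[[0.001,0.003,0.03,0,0.05],[0,0,0.03,0,0.05],[0,0,0.023,0,0.05],[0,0,0,0,0.05],[0,0,0,0,0.012],[0,0,0,0,0.012],[0,0,0,0,0.012],[0,0,0,0,0.012]]' 8
python3 -m inch '[[0,0,0,0,0.012],[0,0,0,0,0.012]]'
python3 - <<'E'
from h import *
s=ctrl.get_state(); p=np.array(s["position"]); th=np.radians(np.r_[np.arange(105,-1,-15),-2]); h=np.array([.4835,-.1637])
print("angle",np.degrees(np.arctan2(*(p[:2]-h)[::-1])),np.linalg.norm(p[:2]-h))
K=np.vstack([p[:2],h+.05*np.c_[np.cos(th),np.sin(th)]]); d=np.diff(K,axis=0); print((d*[-1,1]).round(4))
E
```

```text
clock: 33.65
position: [0.4622, -0.1193, 0.0157]
tool_rot: [0.0, 1.0, -0.0, 0.001]
wrist_force: [-0.5, 0.8, -0.1]
width: 0.0201
grasp_force: 0.0
clock: 33.85
position: [0.4622, -0.1193, 0.0155]
tool_rot: [0.0, 1.0, -0.0, 0.001]
wrist_force: [0.3, 1.2, 6.6]
width: 0.0198
grasp_force: 8.0
angle 115.64219038050678 0.04926446437331735
[[-0.0084  0.0039]
 [-0.0129  0.0017]
 [-0.0129 -0.0017]
 [-0.0121 -0.005 ]
 [-0.0104 -0.0079]
 [-0.0079 -0.0104]
 [-0.005  -0.0121]
 [-0.0017 -0.0129]
 [ 0.     -0.0017]]
```

Knob gripped: 20 mm wide, 8 N. Now I swing it along the arc.

```bash
python3 -m inch '[[-0.0042,0.002,0,0,0.012],[-0.0042,0.0019,0,0,0.012],[-0.0064,0.0011,0,0,0.012],[-0.0065,0.0006,0,0,0.012],[-0.0065,-0.0006,0,0,0.012],[-0.0064,-0.0011,0,0,0.012],[-0.0062,-0.0022,0,0,0.012],[-0.0059,-0.0028,0,0,0.012]]'
python3 -m inch '[[-0.0054,-0.0037,0,0,0.012],[-0.005,-0.0042,0,0,0.012],[-0.0042,-0.005,0,0,0.012],[-0.0037,-0.0054,0,0,0.012],[-0.0028,-0.0059,0,0,0.012],[-0.0022,-0.0062,0,0,0.012]]'
python3 -m inch '[[-0.0011,-0.0064,0,0,0.012],[-0.0006,-0.0065,0,0,0.012],[0,-0.001,0,0,0.012],[0,0,0,0,0.012]]'
python3 -c "
from h import *
go(.5335,-.1637,.015,90)"
```

```text
clock: 34.65
position: [0.5078, -0.1209, 0.0154]
tool_rot: [-0.0, 1.0, -0.0, -0.0]
wrist_force: [-4.1, -4.4, 9.0]
width: 0.0199
grasp_force: 8.0
clock: 35.25
position: [0.5313, -0.1508, 0.0155]
tool_rot: [0.0, 1.0, -0.0, 0.0]
wrist_force: [-1.7, 0.3, 9.0]
width: 0.0198
grasp_force: 8.0
clock: 35.65
position: [0.5332, -0.1644, 0.0155]
tool_rot: [0.0, 1.0, 0.0, 0.0]
wrist_force: [-0.5, 3.7, 7.8]
width: 0.0194
grasp_force: 8.0
t 35.65 pos [ 0.5332 -0.1644  0.0155] yaw 89.95 shift [-0.0003  0.0007  0.0005] turn -0.05 F [-0.5  3.7  7.8] q6 -1.87 w 0.0194
```

```bash
python3 -m inch '[[0,-0.001,0,0,0.012],[0,0,0,0,0.012]]'|grep -E "pos|wrist"
python3 -m inch '[[0,-0.001,0,0,0.012],[0,0,0,0,0.012]]'|grep -E "pos|wrist"
python3 -m inch '[[0,-0.001,0,0,0.012],[0,0,0,0,0.012]]'|grep -E "pos|wrist"
```

```text
position: [0.5331, -0.1646, 0.0155]
wrist_force: [-0.1, 6.5, 8.1]
position: [0.5331, -0.1648, 0.0155]
wrist_force: [0.1, 11.5, 8.2]
position: [0.5326, -0.165, 0.0154]
wrist_force: [0.8, 16.1, 9.9]
```

The lever is hard against its closed stop. I'll relieve the load, release, lift, and check.

```bash
python3 -m inch '[[0,0.003,0,0,0.012],[0,0,0,0,0.034],[0,0,0,0,0.034],[0,0,0,0,0.034],[0,0,-0.03,0,0.034],[0,0,-0.04,0,0.034],[0,0,-0.04,0,0.034],[0,0.04,-0.03,0,0.034]]'
python3 -m inch '[[0.05,0.04,-0.02,0,0.034],[0.05,0.04,0,0,0.034],[0.05,0.04,0,0,0.034],[0.05,0.04,0,0,0.034],[0,0,0,0,0.034]]'|grep -E "pos|wrist"
python3 - <<'E'
from h import *
t=save("top","tf"); w=ctrl.capture("wrist")
a=cv2.resize(t[110:260,150:450,::-1],(800,400),interpolation=cv2.INTER_CUBIC)
b=cv2.resize(w[...,::-1],(266,200)); o=np.zeros((600,800,3),np.uint8); o[:400]=a; o[400:,:266]=b
o[400:,266:]=cv2.resize(ctrl.capture("side")[200:320,270:430,::-1],(534,200)); cv2.imwrite("pics/final.png",o)
c=cam("top"); m=((t[...,0]>130)&(t[...,1]<80)&(t[...,2]<80)).astype(np.uint8); k,l,st,ce=cv2.connectedComponentsWithStats(m)
e=proj(c,[.5335,-.1637,.075])[0]; print("knob expected",e,[(ce[i],st[i,4],ray(c,[ce[i]],.075)) for i in range(1,k) if np.hypot(*(ce[i]-e))<20])
E
```

```text
clock: 37.05
position: [0.5339, -0.1273, 0.1573]
tool_rot: [0.002, 1.0, -0.001, 0.001]
wrist_force: [1.3, 0.9, 0.2]
width: 0.0342
grasp_force: 0.0
position: [0.3732, 0.0011, 0.169]
wrist_force: [1.3, 0.0, 0.4]
knob expected [352.73143521 216.61877669] [(array([353.        , 216.94117647]), np.int32(17), array([[ 0.53256481, -0.16445286,  0.075     ]]))]
```

View pics/final.png

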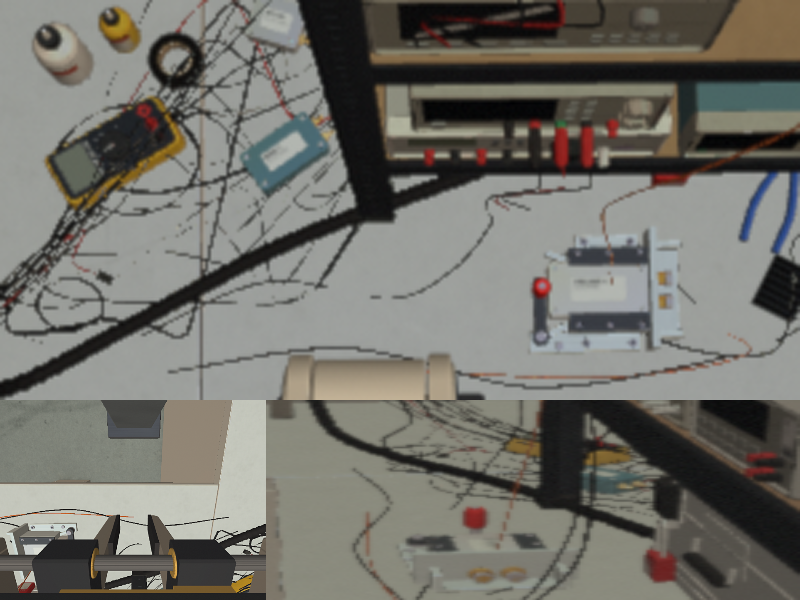

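The box is home in the channel, touching the stop plate. The lever lies across the mouth with its knob at (541,287) in the crop, where a closed lever should be. The teal box, meter and heat sink haven't moved. Handing in.

```bash
python3 -c "
from bench import ctrl
print(ctrl.close_job())"
```

```text
the job is handed in; nothing more can be done
None
```

The amplifier box is home against the stop plate and the lever is closed behind it, handed in at about 37 s of 72 s, with no verdict returned; I gripped and slid the box for the first 90 mm or so to line it up, pushed it the rest of the way, and nudged it against the stop at up to about 20 N; the fingertips proved about 38 mm shorter than `ctrl.tip_reach` says.

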